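# Set the tile saw's rip fence by the setting gauge and hang the gauge up

## Task

Set the tile saw to the adjustable gauge that stands on its table: slide the rip fence along its rail towards the blade until the gauge is lightly nipped, one end against the blade and its metal tongue against the fence. Go by feel: the gauge has been set anew, and you must not strain the blade. Then lift the gauge straight out without shifting the fence, hang it by its hole on the free peg of the bench rack, and leave everything else where it is.

Things in the scene. Friction and masses are not known exactly. Their poses are not given: they have to be found in the camera images.
- saw: Fixed bench-top wet tile saw, grey tub with a steel table 330 (x) x 380 mm (y), its top 150 mm above the bench. Origin: centre of the underside, at bench height. +x is the feed direction, away from the worker; +y points from blade to fence. A transparent blade guard is swung up behind the blade (x beyond +90 mm, y -85 to -48 mm, up to 440 mm above the bench).
- blade: Fixed steel disc blade, 180 mm across, 3 mm thick, standing 35 mm out of the saw table in the saw's x-z plane. Origin: on the blade face that looks to the fence (+y), at table height, at the middle of the blade's length (0, -65, 150 mm in the saw's frame). Axes as the saw's.
- fence: Rip fence: aluminium bar along x (-155 to +180 mm), 20 mm thick (y 0 to +20), top 36 mm above the table; black head on the front rail (x below -163). Origin: on the face towards the blade, at table height; axes as the saw's. Slides along y only, 172 to 210 mm from the blade at the start. A spring brake holds it where it is left: about 4 N to slide, no lock. Pinch the bar from above or push.
- gauge: Loose setting gauge, about 0.125 kg, standing on edge between blade and fence, 4 to 20 mm off the blade, roughly square: plywood plate, y -50 (blade end) to +40 mm, 18 mm thick (x), 80 mm high (z), and a clamped metal tongue 14 mm thick, z 4 to 34 mm, out to y = +52 to +74 mm: set anew each time, not read out. Origin: underside, below the hole. Grip it from above by its thickness beside the hole.
- gauge_hole (a point): Centre of the gauge's round hanging hole, 25 mm diameter, along the gauge's x, 60 mm above its underside (20 mm below its top edge).
- rack: Fixed wooden bench rack: foot 260 x 170 mm, upright board 260 mm wide (x), 18 mm thick, top 205 mm above the bench, front face at y = -46 mm. Two steel pegs stand out of it towards +y: at x = -60 mm (taken by a dark wooden push stick) and x = +60 mm (free). Origin: centre of its underside.
- peg_root (a point): Where the free peg's axis leaves the board. The peg is a straight round bar, 10 mm diameter, 110 mm long, rising by 10 degrees towards its tip.
- peg_tip (a point): The free peg's axis at its round tip (5 mm end radius beyond it).
- offcut: Bystander: loose terracotta tile 100 x 60 x 10 mm lying on the saw table, on the blade's other side. Origin: centre of its underside.
- mug: Bystander: terracotta mug, 80 mm wide, 85 mm high. Origin: centre of its underside.
- bars: Bystander: stack of terracotta bars 100 x 55 mm, 70 mm high. Origin: centre of its underside.
- short_gauge: Bystander: a shorter plywood gauge, 70 x 80 mm, 18 mm thick, lying flat on the saw table, on the blade's other side. Origin: centre of its underside.
- bats: Bystander: stack of round plaster bats, 110 mm across, 45 mm high. Origin: centre of its underside.
Mind the look-alikes: they are no part of the job. What is shaped like the gauge but green or orange is not meant.

How it is judged:
By the outcome, as a careful person would: the job done as asked, in the order asked, and still so for the second after the job is handed in, with the robot touching nothing.
It also fails if it takes over 61 s, if anything falls off the work surface, if the arm or the gripper's body presses on something with over 40 N, if the wrist force passes 120 N, or if a joint passes its speed limit or range.

## Robot

A 6-joint arm with a two-finger parallel gripper is mounted at the origin on the work surface. World frame = base frame: x ahead of the robot, y to its left, z up, the work surface at z = 0. Lengths are in m, angles in rad, forces in N, time in s.
With the tool pointing down it reaches from about 0.35 to 0.875 m from the base axis. Payload 15.5 kg.
Tool frame: the origin (TCP) lies midway between the tips of the shut fingers; the grasp point (between the pads) lies 19 mm behind it (r.grip_depth is the z of the grasp point in the tool frame, in m); z points along the fingers, y is the line along which they close (so a half turn about z gives the same grasp; the last joint's range is limited). The gripper opens to 85 mm and grips with 20 to 120 N. Pads are 22 mm wide; open, the fingers measure 114 mm over their backs; the gripper's body (76 mm by 85 mm) begins 54 mm behind the grasp point. The pads swing forward as they close: fully open they stand 13 mm farther back than shut.
Start: joints at [1.014, 0.494, 1.345, -0, 1.302, -0.096], TCP at [0.278, 0.56, 0.231] pointing down, gripper open.
Joint ranges: [-2.91, 2.91], [-0.82, 2.16], [0.22, 2.67], [-1.22, 4.37], [0.12, 2.79], [-3.08, 3.08]. Speed limits (rad/s): [1.89, 1.89, 2.57, 3.01, 3.01, 3.01].

## Interface

Orientations are given as a unit quaternion [w, x, y, z].
In Python, from bench import r, eyes gives the robot as it stands.
- The arm moves only by the tool play_rows, never from a script. Its argument "series" is a list of rows, each an object with "delta_pos": the shift along the tool's x, y, z each as a share of 0.3 m, from -1 to 1, a list of three; "spin": the turn about the tool's z as a share of 0.5 rad, from -1 to 1. In form: [{"delta_pos": [x, y, z], "spin": spin}, ...]. A call has 1 to 10 rows; each row is the pose to reach, as a shift and turn from the pose commanded when the call began, along the tool's axes at that moment; what a row does not reach only later rows make up. A row lasts 1/12 s, in which the tool goes at most 41.7 mm and 7.16 degrees, less where a joint would pass 70% of its speed; a pose out of reach is approached as far as the arm can. A call with a number of a shift or a turn outside -1 to 1 is refused whole. A call with a gripper value outside its range is refused whole. "claw" is the opening, from -1 (shut) to 1 (fully open), set as the call begins (left out, the last holds). The fingers move at their own pace and stop on an object; "force" is the grip in N (left out, the last holds). Time passes only in rows, so rows that repeat a pose let the fingers close. It gives the time, the measured TCP pose, the force, the opening and the grip force at its end, in the units of the state.
- r.read_state(): the state, without advancing time (a new reading comes with each control period).
- eyes.capture(name): name is "side" or "top" or "wrist"; returns a dict with "color" (420x560x3 uint8, blue, green, red), "mtx" (3x3 intrinsics, pixels), "extrinsics" (4x4, takes a point from world to camera coordinates). Camera axes: x right, y down, z forward; pixel columns grow to the right and rows downward; lengths in m; the calibration is good to about 2 mm. A picture is of the moment at which its call begins. There is no depth.
- r.finish_job(): hands the job in; it is judged then, once.
The state is a dict: "time_s": time; "q": joint angles; "qd": joint speeds; "joint_torque": joint torques, N m; "tool_pos": TCP position; "ee_rot": TCP orientation; "ft_force": force on the tool from outside, world axes, zero at the start; "moment": the same for the moment, N m; "opening": finger opening in m; "grip_force": force on a finger pad.
Only numpy, scipy, OpenCV 4.12 (cv2) and the standard library are available. Lean on these libraries where they do the work, as an engineer would, in place of code of your own. Each camera call takes 0.05 s, during which the arm holds its last target. There are 200 camera calls.

## Working session

There is one attempt and no reset: what is moved stays moved. The work goes in short steps, Python scripts to look and compute and a tool call to move; the robot and the scene stay as the last step left them, time stands still between calls to the robot, and variables do not carry over. Pictures are saved under pics/ and viewed, at most 10 in all, crops included, and the job is handed in when it is done.

Besides the shell and the picture viewer there is one more tool, called after ">>>" as name(argument=value, ...) on one line, values as JSON. play_rows: Moves the arm, as the interface text tells. Its arguments: {"type":"object","properties":{"series":{"type":"array","items":{"type":"object","properties":{"delta_pos":{"type":"array","items":{"type":"number"}},"spin":{"type":"number"}}}},"claw":{"type":"number"},"force":{"type":"number"}},"required":["series"]}

```bash
ls; mkdir -p pics; python3 - <<'E'
from bench import r, eyes
import cv2, pickle
s=r.read_state(); print({k:s[k] for k in('time_s','tool_pos','ee_rot','ft_force','opening')})
d={n:eyes.capture(n) for n in('side','top')}
pickle.dump(d,open('caps0.pkl','wb'))
for n in d:
    cv2.imwrite(f'pics/{n}0.png',cv2.resize(d[n]['color'],(800,600),interpolation=cv2.INTER_CUBIC)); print(n,d[n]['mtx'].tolist(),d[n]['extrinsics'].round(4).tolist())
E
```

```text
pics
{'time_s': 0.0, 'tool_pos': array([0.27828614, 0.5592264 , 0.2306984 ]), 'ee_rot': array([-2.02741211e-04,  2.28851612e-01,  9.73461129e-01, -5.72827859e-04]), 'ft_force': array([ 0.10976714,  1.07705422, -0.94644874]), 'opening': 0.0853290436850818}
side [[418.0321542611069, 0.0, 273.42121650578054], [0.0, 418.0321542611069, 210.87794189671698], [0.0, 0.0, 1.0]] [[0.9953, -0.0972, -0.0037, -0.5669], [-0.0649, -0.6348, -0.77, 0.1891], [0.0724, 0.7666, -0.6381, 1.1522], [0.0, 0.0, 0.0, 1.0]]
top [[481.31274556019486, 0.0, 277.32964022768493], [0.0, 481.31274556019486, 202.22065737036317], [0.0, 0.0, 1.0]] [[-0.0097, -0.9999, 0.0089, 0.0554], [-0.9963, 0.0089, -0.0854, 0.5506], [0.0853, -0.0097, -0.9963, 1.3097], [0.0, 0.0, 0.0, 1.0]]
```

View pics/top0.png

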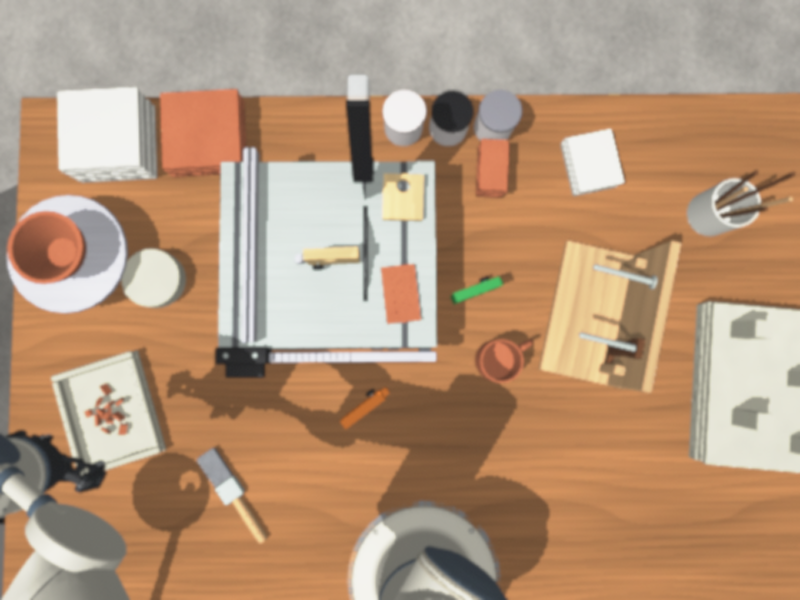

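View pics/side0.png

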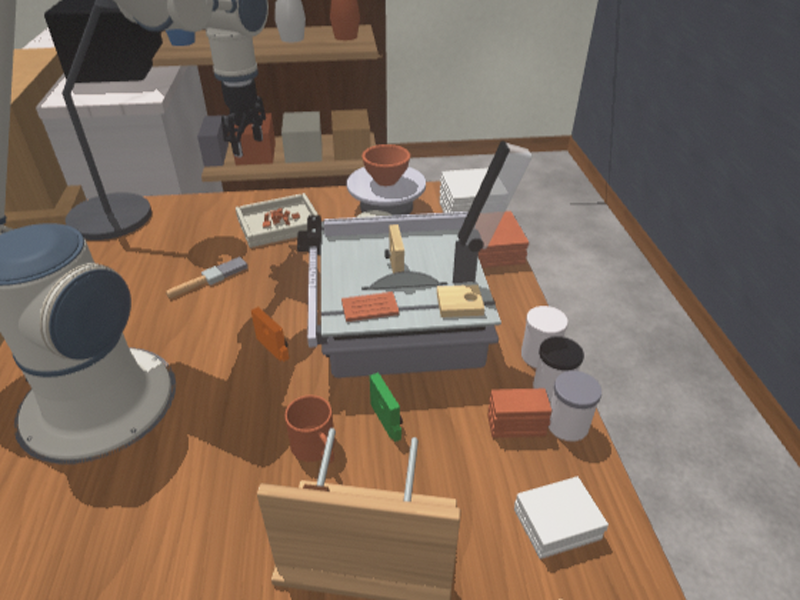

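Top view: plywood gauge with its tongue at about (330,256), between the blade (365,252) and the fence (250,250). The green gauge (477,290), orange gauge (365,408) and short gauge lying flat (403,197) are the look-alikes. The free peg is the upper one, (655,283) to (596,267). The lower peg (607,343) holds the dark push stick. I'm choosing the plywood gauge standing at (330,256) and will check it in a close crop.

```bash
cat > h.py <<'E'
import numpy as np, pickle, cv2
from scipy.optimize import least_squares
def unproj(c,uv,z):
    K,E=c['mtx'],c['extrinsics']; R,t=E[:3,:3],E[:3,3]
    o=-R.T@t; d=R.T@np.linalg.solve(K,[uv[0],uv[1],1.]); return o+d*(z-o[2])/d[2]
def proj(c,P):
    p=c['mtx']@(c['extrinsics'][:3,:3]@np.asarray(P).T+c['extrinsics'][:3,3:4]); return (p[:2]/p[2]).T
def tri(cs,uvs):
    f=lambda X:np.concatenate([proj(c,[X])[0]-u for c,u in zip(cs,uvs)])
    s=least_squares(f,[.6,0,.1]); return s.x,np.abs(s.fun).max()
E
python3 - <<'E'
from h import *
d=pickle.load(open('caps0.pkl','rb'))
def crop(n,x0,y0,w,h): return cv2.resize(d[n]['color'][y0:y0+h,x0:x0+w],(400,300),interpolation=cv2.INTER_CUBIC)
# each tile scale 400/w
a=crop('top',150,100,160,120);b=crop('top',375,160,120,90);c=crop('side',205,145,160,120);e=crop('side',175,290,160,120)
cv2.imwrite('pics/crops.png',np.vstack([np.hstack([a,b]),np.hstack([c,e])]))
E
```

```text
(no output)
```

View pics/crops.png

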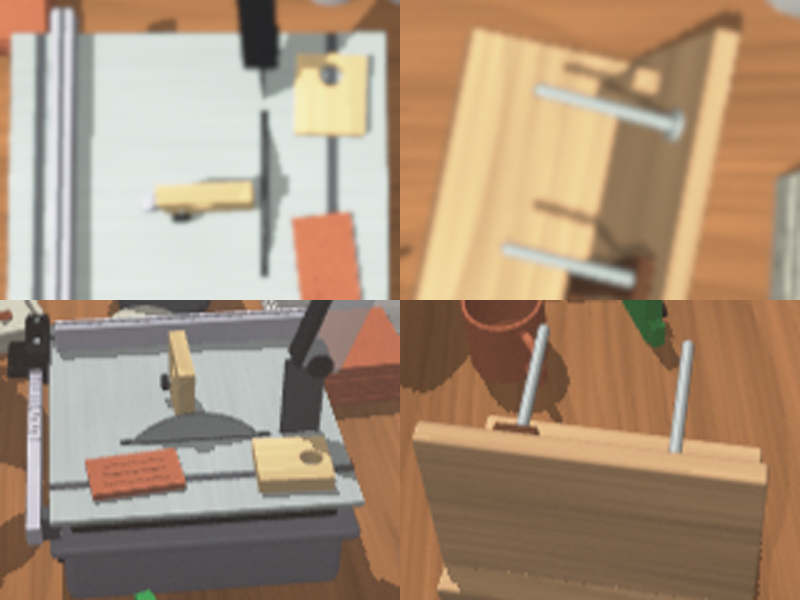

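```bash
python3 - <<'E'
from h import *
d=pickle.load(open('caps0.pkl','rb')); T,S=d['top'],d['side']
A=lambda x,y:np.array([150+x/2.5,100+y/2.5]); B=lambda x,y:np.array([375+(x-400)/3.3333,160+y/3.3333])
C=lambda x,y:np.array([205+x/2.5,145+(y-300)/2.5]); D=lambda x,y:np.array([175+(x-400)/2.5,290+(y-300)/2.5])
p=lambda n,v:print(n,np.round(v,4) if not isinstance(v,tuple) else (v[0].round(4),round(v[1],2)))
for n,uv,z in [('saw far-left',(11,35),.15),('saw far-right',(387,33),.15),('blade far',(264,112),.16),('blade near',(264,274),.16),('blade mid',(264,193),.185),
 ('fence face top far',(76,12),.186),('fence face top low',(72,298),.186),('g top blade end',(253,194),.23),('g top fence end',(154,198),.23),('g corner ul',(156,186),.23),('g corner ur',(253,181),.23),('tongue end',(143,202),.184)]: p(n,unproj(T,A(*uv),z))
p('tip tri',tri([T,S],[B(538,90),D(688,343)])); p('tip2 tri',tri([T,S],[B(505,248),D(544,327)]))
p('root@.16',unproj(T,B(675,126),.16)); p('board top front far',unproj(T,B(716,32),.205)); p('board top back far',unproj(T,B(742,30),.205)); p('board front low',unproj(T,B(668,299),.205))
p('board back tri',tri([T,S],[B(742,31),D(767,462)]))
p('g blade top tri',tri([T,S],[A(253,194),C(180,363)]))
for n,uv in [('g top side near fence',(168,333)),('far fence',(185,332)),('near blade',(172,363)),('far blade',(192,363))]: p(n,unproj(S,C(*uv),.23))
p('blade side near',unproj(S,C(122,442),.15)); p('blade side far',unproj(S,C(268,432),.15)); 
E
```

```text
saw far-left [0.7679 0.3615 0.15  ]
saw far-right [ 0.7672 -0.0207  0.15  ]
blade far [0.6845 0.1047 0.16  ]
blade near [0.5215 0.1057 0.16  ]
blade mid [0.599  0.1043 0.185 ]
fence face top far [0.7807 0.2888 0.186 ]
fence face top low [0.4981 0.2905 0.186 ]
g top blade end [0.5919 0.1131 0.23  ]
g top fence end [0.589  0.2059 0.23  ]
g corner ul [0.6003 0.2041 0.23  ]
g corner ur [0.6043 0.113  0.23  ]
tongue end [0.5913 0.2225 0.184 ]
tip tri (array([ 0.5747, -0.2902,  0.1797]), np.float64(1.04))
tip2 tri (array([ 0.458 , -0.2619,  0.1797]), np.float64(0.74))
root@.16 [ 0.5464 -0.398   0.16  ]
board top front far [ 0.6104 -0.4132  0.205 ]
board top back far [ 0.6117 -0.4322  0.205 ]
board front low [ 0.4184 -0.3704  0.205 ]
board back tri (array([ 0.612 , -0.4264,  0.2187]), np.float64(1.31))
g blade top tri (array([0.5904, 0.1124, 0.2452]), np.float64(0.27))
g top side near fence [0.5862 0.1971 0.23  ]
far fence [0.6058 0.1972 0.23  ]
near blade [0.5847 0.1358 0.23  ]
far blade [0.6067 0.1335 0.23  ]
blade side near [0.5248 0.1025 0.15  ]
blade side far [0.6908 0.1038 0.15  ]
```

Both views agree with the stated sizes:
- **Saw:** square to the world axes, with the blade face at y≈0.106 and the fence face at y≈0.289.
- **Gauge:** x≈0.596.
- **Rack:** turned about -13.5°, with the peg tips 120 mm apart.

I'm moving to the fence bar now.

>>> play_rows(series=[{"delta_pos": [-1, -0.42, 0], "spin": -0.924}, {"delta_pos": [-1, -0.42, 0], "spin": -0.924}, {"delta_pos": [-1, -0.42, 0], "spin": -0.924}, {"delta_pos": [-1, -0.42, 0], "spin": -0.924}, {"delta_pos": [-1, -0.42, 0], "spin": -0.924}, {"delta_pos": [-1, -0.42, 0], "spin": -0.924}, {"delta_pos": [-1, -0.42, 0], "spin": -0.924}, {"delta_pos": [-1, -0.42, 0], "spin": -0.924}, {"delta_pos": [-1, -0.42, 0], "spin": -0.924}, {"delta_pos": [-1, -0.42, 0], "spin": -0.924}], claw=0.1, force=30)

```text
time_s: 0.93
tool_pos: [0.4925, 0.3109, 0.231]
ee_rot: [-0.0, 0.002, 1.0, -0.0]
ft_force: [0.2, -1.2, 0.0]
opening: 0.0469
grip_force: 0.0
```

>>> play_rows(series=[{"delta_pos": [-0.075, -0.04, 0]}, {"delta_pos": [-0.075, -0.04, 0.1]}, {"delta_pos": [-0.075, -0.04, 0.18]}, {"delta_pos": [-0.075, -0.04, 0.22]}, {"delta_pos": [-0.075, -0.04, 0.237]}, {"delta_pos": [-0.075, -0.04, 0.237]}])

```text
validation failed for argument at $.se...
```

```bash
python3 - <<'E'
from bench import r, eyes
import cv2
s=r.read_state(); print(s['tool_pos'],s['ft_force'])
a=cv2.resize(eyes.capture('wrist')['color'],(400,300)); b=cv2.resize(eyes.capture('side')['color'][145:265,205:365],(400,300),interpolation=cv2.INTER_CUBIC)
cv2.imwrite('pics/w1.png',cv2.hconcat([a,b]))
E
```

```text
[0.49250535 0.31086816 0.23097567] [ 0.19058835 -1.15193003  0.00897575]
```

View pics/w1.png

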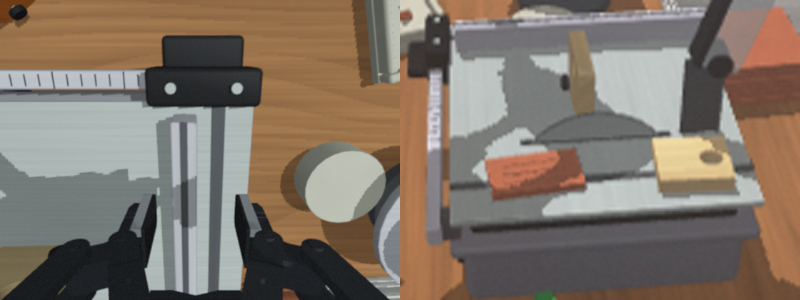

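The move was refused because the spin value was missing, so the arm is still above. The wrist picture shows the fence bar at x≈184, between the fingers at (140) and (250) and slightly to the blade side, which fits the planned 12 mm shift.

>>> play_rows(series=[{"delta_pos": [-0.075, -0.04, 0], "spin": 0}, {"delta_pos": [-0.075, -0.04, 0.1], "spin": 0}, {"delta_pos": [-0.075, -0.04, 0.18], "spin": 0}, {"delta_pos": [-0.075, -0.04, 0.22], "spin": 0}, {"delta_pos": [-0.075, -0.04, 0.237], "spin": 0}, {"delta_pos": [-0.075, -0.04, 0.237], "spin": 0}])

```text
time_s: 1.53
tool_pos: [0.5121, 0.3019, 0.1592]
ee_rot: [-0.001, -0.001, 1.0, -0.0]
ft_force: [0.1, -1.3, 0.5]
opening: 0.0472
grip_force: 0.0
```

>>> play_rows(series=[{"delta_pos": [0, 0, 0], "spin": 0}, {"delta_pos": [0, 0, 0], "spin": 0}, {"delta_pos": [0, 0, 0], "spin": 0}, {"delta_pos": [0, 0, 0], "spin": 0}, {"delta_pos": [0, 0, 0], "spin": 0}, {"delta_pos": [0, 0, 0], "spin": 0}], claw=-1, force=30)

```text
time_s: 2.03
tool_pos: [0.5137, 0.3017, 0.1614]
ee_rot: [0.001, -0.0, 1.0, 0.001]
ft_force: [-3.3, 2.9, 7.9]
opening: 0.0195
grip_force: 31.0
```

>>> play_rows(series=[{"delta_pos": [0, -0.02, -0.007], "spin": 0}, {"delta_pos": [0, -0.04, -0.007], "spin": 0}, {"delta_pos": [0, -0.06, -0.007], "spin": 0}, {"delta_pos": [0, -0.08, -0.007], "spin": 0}, {"delta_pos": [0, -0.1, -0.007], "spin": 0}, {"delta_pos": [0, -0.12, -0.007], "spin": 0}, {"delta_pos": [0, -0.14, -0.007], "spin": 0}, {"delta_pos": [0, -0.16, -0.007], "spin": 0}, {"delta_pos": [0, -0.18, -0.007], "spin": 0}, {"delta_pos": [0, -0.19, -0.007], "spin": 0}])

```text
time_s: 2.87
tool_pos: [0.5132, 0.2438, 0.1619]
ee_rot: [-0.0, 0.0, 1.0, 0.0]
ft_force: [4.1, 3.6, -18.6]
opening: 0.0195
grip_force: 34.1
```

>>> play_rows(series=[{"delta_pos": [0, -0.006, 0.0045], "spin": 0}, {"delta_pos": [0, -0.012, 0.0045], "spin": 0}, {"delta_pos": [0, -0.018, 0.0045], "spin": 0}, {"delta_pos": [0, -0.024, 0.0045], "spin": 0}, {"delta_pos": [0, -0.03, 0.0045], "spin": 0}, {"delta_pos": [0, -0.036, 0.0045], "spin": 0}])

```text
time_s: 3.37
tool_pos: [0.5132, 0.2338, 0.1618]
ee_rot: [0.0, -0.0, 1.0, 0.0]
ft_force: [-4.8, 4.7, 3.8]
opening: 0.0199
grip_force: 37.1
```

```bash
python3 - <<'E'
from bench import r, eyes
import cv2
s=r.read_state(); print(s['tool_pos'],s['ft_force'],s['moment'])
a=cv2.resize(eyes.capture('top')['color'][100:220,150:310],(800,600),interpolation=cv2.INTER_CUBIC)
cv2.imwrite('pics/t2.png',a)
E
```

```text
[0.5132299  0.23378868 0.16180527] [-4.76039025  4.72678453  3.84569698] [ 0.69108187  0.79442846 -0.1110957 ]
```

View pics/t2.png

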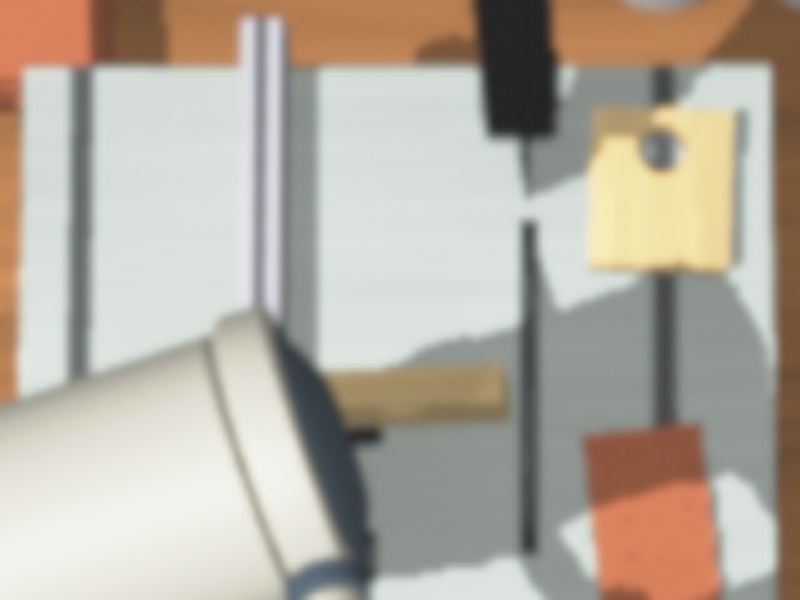

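The gauge's blade end is still at px 507 and the blade face at about 523, so there is no nip yet. The sliding force is the baseline of about 4 to 5 N. I'm creeping on.

>>> play_rows(series=[{"delta_pos": [0, -0.004, 0], "spin": 0}, {"delta_pos": [0, -0.008, 0], "spin": 0}, {"delta_pos": [0, -0.012, 0], "spin": 0}])

```text
time_s: 3.67
tool_pos: [0.5132, 0.2303, 0.1618]
ee_rot: [0.0, -0.0, 1.0, 0.0]
ft_force: [-5.1, 4.9, 4.1]
opening: 0.0193
grip_force: 37.1
```

>>> play_rows(series=[{"delta_pos": [0, -0.0017, 0], "spin": 0}, {"delta_pos": [0, -0.0033, 0], "spin": 0}])

```text
time_s: 3.83
tool_pos: [0.5132, 0.2293, 0.1618]
ee_rot: [0.0, -0.0, 1.0, 0.0]
ft_force: [-4.8, 5.4, 2.9]
opening: 0.0195
grip_force: 37.1
```

>>> play_rows(series=[{"delta_pos": [0, -0.0017, 0], "spin": 0}, {"delta_pos": [0, -0.0033, 0], "spin": 0}])

```text
time_s: 4.0
tool_pos: [0.5132, 0.2283, 0.1618]
ee_rot: [0.0, -0.0, 1.0, 0.0]
ft_force: [-5.7, 5.4, 4.0]
opening: 0.0191
grip_force: 37.1
```

>>> play_rows(series=[{"delta_pos": [0, -0.0017, 0], "spin": 0}, {"delta_pos": [0, -0.0033, 0], "spin": 0}])

```text
time_s: 4.17
tool_pos: [0.5132, 0.2273, 0.1618]
ee_rot: [0.0, -0.0, 1.0, 0.0]
ft_force: [-4.8, 4.5, 3.5]
opening: 0.0193
grip_force: 37.1
```

>>> play_rows(series=[{"delta_pos": [0, -0.002, 0], "spin": 0}, {"delta_pos": [0, -0.002, 0], "spin": 0}])

```text
time_s: 4.33
tool_pos: [0.5132, 0.2267, 0.1618]
ee_rot: [0.0, -0.0, 1.0, 0.0]
ft_force: [-3.6, 4.0, 3.4]
opening: 0.0194
grip_force: 37.1
```

```bash
python3 - <<'E'
from bench import r, eyes
import pickle
s=r.read_state(); print(s['tool_pos'],s['ft_force'])
a=eyes.capture('top')['color']; pickle.dump(a,open('a.pkl','wb'))
print(a[176:181,240:262].mean(0).round().astype(int)[:,[0,2]].T.tolist())
b=pickle.load(open('caps0.pkl','rb'))['top']['color']
print(b[176:181,240:262].mean(0).round().astype(int)[:,[0,2]].T.tolist())
E
```

```text
[0.51320945 0.22665421 0.16181534] [-3.61415144  3.95477726  3.43574962]
[[99, 99, 99, 99, 99, 99, 99, 100, 102, 104, 105, 105, 100, 88, 76, 76, 83, 106, 133, 145, 146, 146], [157, 156, 156, 156, 156, 156, 156, 158, 161, 165, 166, 166, 157, 133, 102, 81, 82, 104, 131, 142, 143, 143]]
[[154, 153, 154, 154, 154, 157, 160, 163, 162, 154, 136, 125, 133, 127, 101, 85, 89, 110, 136, 148, 151, 155], [233, 232, 232, 232, 232, 234, 236, 237, 237, 232, 209, 163, 140, 125, 99, 83, 87, 108, 134, 146, 148, 152]]
```

The gauge has slid about 6 mm and is nearly at the blade, so I'm taking fine steps now.

>>> play_rows(series=[{"delta_pos": [0, -0.0015, 0], "spin": 0}, {"delta_pos": [0, -0.0015, 0], "spin": 0}])

```text
time_s: 4.55
tool_pos: [0.5132, 0.2262, 0.1618]
ee_rot: [0.0, -0.0, 1.0, 0.0]
ft_force: [-5.1, 4.4, 3.4]
opening: 0.0196
grip_force: 37.1
```

>>> play_rows(series=[{"delta_pos": [0, -0.0015, 0], "spin": 0}, {"delta_pos": [0, -0.0015, 0], "spin": 0}])

```text
time_s: 4.72
tool_pos: [0.5132, 0.2258, 0.1618]
ee_rot: [0.0, -0.0, 1.0, 0.0]
ft_force: [-4.8, 4.6, 3.9]
opening: 0.019
grip_force: 37.1
```

>>> play_rows(series=[{"delta_pos": [0, -0.0015, 0], "spin": 0}, {"delta_pos": [0, -0.0015, 0], "spin": 0}])

```text
time_s: 4.88
tool_pos: [0.5132, 0.2253, 0.1618]
ee_rot: [0.0, -0.0, 1.0, 0.0]
ft_force: [-5.0, 3.7, 3.4]
opening: 0.0196
grip_force: 37.1
```

>>> play_rows(series=[{"delta_pos": [0, -0.0015, 0], "spin": 0}, {"delta_pos": [0, -0.0015, 0], "spin": 0}])

```text
time_s: 5.05
tool_pos: [0.5132, 0.225, 0.1618]
ee_rot: [0.0, -0.0, 1.0, 0.001]
ft_force: [-4.7, 5.8, 3.0]
opening: 0.0193
grip_force: 37.1
```

>>> play_rows(series=[{"delta_pos": [0, -0.0005, 0], "spin": 0}, {"delta_pos": [0, -0.0005, 0], "spin": 0}])

```text
time_s: 5.22
tool_pos: [0.5132, 0.225, 0.1618]
ee_rot: [0.0, -0.0, 1.0, 0.001]
ft_force: [-3.7, 5.5, 3.5]
opening: 0.0194
grip_force: 37.1
```

```bash
python3 - <<'E'
from bench import r, eyes
import numpy as np
F=[];M=[]
for i in range(4):
    s=r.read_state(); F.append(s['ft_force']);M.append(s['moment']); a=eyes.capture('top')['color']
print(np.round(F,1),np.round(M,2),s['tool_pos'])
print(a[176:181,240:262].mean(0).round().astype(int)[:,[0,2]].T.tolist())
E
```

```text
[[-3.7  5.5  3.5]
 [-5.2  6.6  3.8]
 [-3.6  4.9  3.4]
 [-4.8  5.3  3.4]] [[ 1.08  0.88 -0.13]
 [ 1.01  0.82 -0.19]
 [ 1.03  0.89 -0.15]
 [ 0.98  0.81 -0.14]] [0.51320987 0.22498003 0.16180417]
[[100, 99, 99, 99, 99, 99, 99, 99, 101, 103, 105, 106, 105, 98, 86, 80, 84, 106, 133, 144, 146, 146], [157, 157, 157, 156, 156, 156, 156, 157, 160, 163, 166, 167, 165, 153, 123, 92, 84, 104, 131, 142, 144, 144]]
```

The gauge has stopped the fence: it held position while the commanded pose advanced, and the force and moment rose. A little more, to firm the nip.

>>> play_rows(series=[{"delta_pos": [0, -0.0008, 0], "spin": 0}, {"delta_pos": [0, -0.0008, 0], "spin": 0}])

```text
time_s: 5.58
tool_pos: [0.5132, 0.2249, 0.1618]
ee_rot: [0.0, -0.0, 1.0, 0.001]
ft_force: [-5.2, 9.3, 2.0]
opening: 0.0193
grip_force: 37.0
```

```bash
python3 - <<'E'
from bench import r, eyes
import numpy as np
F=[];M=[]
for i in range(4):
    s=r.read_state(); F.append(s['ft_force']);M.append(s['moment']); a=eyes.capture('top')['color']
print(np.round(F,1)[:,1],np.round(M,2)[:,0],s['tool_pos'])
E
```

```text
[9.3 7.4 9.  8.6] [1.25 1.22 1.3  1.29] [0.51319886 0.22491945 0.16178767]
```

>>> play_rows(series=[{"delta_pos": [0, 0.001, 0], "spin": 0}, {"delta_pos": [0, 0.001, 0], "spin": 0}])

```text
time_s: 5.95
tool_pos: [0.5132, 0.2249, 0.1618]
ee_rot: [0.0, -0.0, 1.0, 0.0]
ft_force: [-5.6, 5.9, 4.6]
opening: 0.0192
grip_force: 37.1
```

>>> play_rows(series=[{"delta_pos": [0, 0, 0], "spin": 0}, {"delta_pos": [0, 0, 0], "spin": 0}, {"delta_pos": [0, 0, 0], "spin": 0}, {"delta_pos": [0, 0, 0], "spin": 0}], claw=0.1)

```text
time_s: 6.28
tool_pos: [0.5137, 0.2242, 0.1612]
ee_rot: [0.0, -0.0, 1.0, 0.0]
ft_force: [-0.3, 0.8, -0.1]
opening: 0.047
grip_force: 0.0
```

>>> play_rows(series=[{"delta_pos": [0, 0, -0.1], "spin": 0}, {"delta_pos": [0, 0, -0.2], "spin": 0}, {"delta_pos": [0, 0, -0.3], "spin": 0.25}, {"delta_pos": [0, 0, -0.4], "spin": 0.5}, {"delta_pos": [0, 0, -0.4], "spin": 0.75}, {"delta_pos": [0, 0, -0.4], "spin": 1}, {"delta_pos": [0, 0, -0.4], "spin": 1}, {"delta_pos": [0, 0, -0.4], "spin": 1}])

```text
time_s: 6.95
tool_pos: [0.5133, 0.2241, 0.2809]
ee_rot: [-0.0, 0.245, 0.969, -0.0]
ft_force: [0.4, -0.0, -0.4]
opening: 0.0468
grip_force: 0.0
```

>>> play_rows(series=[{"delta_pos": [-0.1, -0.04, -0.06], "spin": 0.25}, {"delta_pos": [-0.2, -0.08, -0.06], "spin": 0.5}, {"delta_pos": [-0.3, -0.12, -0.06], "spin": 0.75}, {"delta_pos": [-0.395, -0.147, -0.06], "spin": 1}, {"delta_pos": [-0.395, -0.147, -0.06], "spin": 1}, {"delta_pos": [-0.395, -0.147, -0.06], "spin": 1}])

```text
time_s: 7.45
tool_pos: [0.5969, 0.1275, 0.2981]
ee_rot: [-0.0, 0.478, 0.878, -0.0]
ft_force: [-0.9, 1.1, 0.4]
opening: 0.0472
grip_force: 0.0
```

>>> play_rows(series=[{"delta_pos": [0, 0, 0], "spin": 0.25}, {"delta_pos": [0, 0, 0], "spin": 0.5}, {"delta_pos": [0, 0, 0], "spin": 0.75}, {"delta_pos": [0, 0, 0], "spin": 1}, {"delta_pos": [0, 0, 0], "spin": 1}, {"delta_pos": [0, 0, 0], "spin": 1}])

```text
time_s: 7.95
tool_pos: [0.5957, 0.1294, 0.2988]
ee_rot: [-0.0, 0.679, 0.734, -0.0]
ft_force: [1.1, 0.7, 0.5]
opening: 0.0474
grip_force: 0.0
```

>>> play_rows(series=[{"delta_pos": [0, 0, 0], "spin": 0.142}, {"delta_pos": [0, 0, 0], "spin": 0.142}, {"delta_pos": [0, 0, 0], "spin": 0.142}])

```text
time_s: 8.2
tool_pos: [0.596, 0.129, 0.2989]
ee_rot: [-0.0, 0.705, 0.709, -0.0]
ft_force: [0.1, -0.4, 0.3]
opening: 0.047
grip_force: 0.0
```

```bash
python3 - <<'E'
from bench import r, eyes
import cv2,pickle,numpy as np
s=r.read_state(); print(s['tool_pos'],s['ee_rot'],s['q'],s['time_s'])
w=eyes.capture('wrist');sd=eyes.capture('side');pickle.dump((w,sd),open('w2.pkl','wb'))
print(w['mtx'].tolist(),w['extrinsics'].round(4).tolist())
a=cv2.resize(w['color'],(800,600),interpolation=cv2.INTER_CUBIC)
cv2.imwrite('pics/w2.png',a)
E
```

```text
[0.59602019 0.12901213 0.29885972] [-1.07667013e-04  7.04824244e-01  7.09381958e-01 -1.07293995e-04] [1.15258793e-01 4.17060689e-01 1.28742362e+00 3.48213508e-05
 1.43741038e+00 1.08808565e-01] 8.2
[[370.72217252007937, 0.0, 273.42277984556085], [0.0, 370.72217252007937, 211.33825306703275], [0.0, 0.0, 1.0]] [[1.0, 0.0068, -0.0003, -0.5968], [0.0065, -0.9451, 0.3267, 0.0531], [0.002, -0.3267, -0.9451, 0.4858], [0.0, 0.0, 0.0, 1.0]]
```

View pics/w2.png

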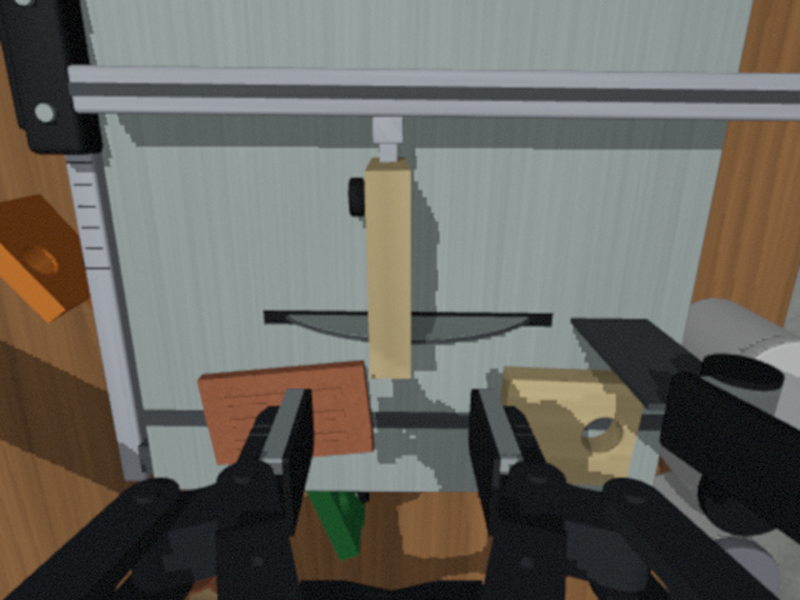

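The wrist view shows the gauge square to the blade. Its tongue tip, around (387,118), is at the fence, and the blade end of the top face is at (370..411,378).

```bash
python3 - <<'E'
from h import *
w,s=pickle.load(open('w2.pkl','rb')); k=.7
for n,uv,z in [('nearL',(370,378),.23),('nearR',(411,378),.23),('farL',(367,172),.23),('farR',(412,172),.23),('fence top face edge L',(200,114),.186),('R',(700,118),.186),('tongue tip top L',(373,118),.184),('R',(402,118),.184),('blade L',(264,312),.15),('R',(552,315),.15)]:
    print(n,unproj(w,(uv[0]*k,uv[1]*k),z).round(4))
E
```

```text
nearL [0.587  0.1039 0.23  ]
nearR [0.6052 0.104  0.23  ]
farL [0.5863 0.1933 0.23  ]
farR [0.6039 0.1934 0.23  ]
fence top face edge L [0.5087 0.2144 0.186 ]
R [0.7364 0.2143 0.186 ]
tongue tip top L [0.5873 0.2133 0.184 ]
R [0.6006 0.2134 0.184 ]
blade L [0.5218 0.1054 0.15  ]
R [0.691  0.1047 0.15  ]
```

>>> play_rows(series=[{"delta_pos": [0, 0, 0.1], "spin": 0}, {"delta_pos": [0, 0, 0.2], "spin": 0}, {"delta_pos": [0, 0, 0.3], "spin": 0}, {"delta_pos": [0, 0, 0.35], "spin": 0}, {"delta_pos": [0, 0, 0.373], "spin": 0}, {"delta_pos": [0, 0, 0.373], "spin": 0}])

```text
time_s: 8.8
tool_pos: [0.5956, 0.1286, 0.1857]
ee_rot: [-0.001, 0.706, 0.708, -0.001]
ft_force: [0.2, -0.2, 0.8]
opening: 0.0469
grip_force: 0.0
```

>>> play_rows(series=[{"delta_pos": [0, 0, 0], "spin": 0}, {"delta_pos": [0, 0, 0], "spin": 0}, {"delta_pos": [0, 0, 0], "spin": 0}, {"delta_pos": [0, 0, 0], "spin": 0}, {"delta_pos": [0, 0, 0], "spin": 0}, {"delta_pos": [0, 0, 0], "spin": 0}], claw=-1, force=40)

```text
time_s: 9.3
tool_pos: [0.5969, 0.1287, 0.1884]
ee_rot: [0.001, 0.707, 0.707, 0.001]
ft_force: [-1.3, -1.1, 6.8]
opening: 0.0178
grip_force: 43.3
```

>>> play_rows(series=[{"delta_pos": [0, 0, -0.01], "spin": 0}, {"delta_pos": [0, 0, -0.02], "spin": 0}, {"delta_pos": [0, 0, -0.04], "spin": 0}, {"delta_pos": [0, 0, -0.07], "spin": 0}, {"delta_pos": [0, 0, -0.11], "spin": 0}, {"delta_pos": [0, 0, -0.16], "spin": 0}, {"delta_pos": [0, 0, -0.22], "spin": 0}, {"delta_pos": [0, 0, -0.28], "spin": 0}, {"delta_pos": [0, 0, -0.33], "spin": 0}, {"delta_pos": [0, 0, -0.35], "spin": 0}])

```text
time_s: 10.13
tool_pos: [0.5971, 0.1288, 0.2951]
ee_rot: [0.001, 0.707, 0.707, 0.001]
ft_force: [-0.2, -0.6, -1.1]
opening: 0.0173
grip_force: 42.2
```

```bash
python3 - <<'E'
from bench import r, eyes
import cv2,pickle,numpy as np
s=r.read_state(); print(s['tool_pos'],s['ee_rot'],s['ft_force'],s['moment'],s['opening'])
w=eyes.capture('wrist');sd=eyes.capture('side');pickle.dump((w,sd),open('w3.pkl','wb'))
a=cv2.resize(w['color'],(400,300),interpolation=cv2.INTER_AREA);b=cv2.resize(sd['color'][40:280,150:470],(400,300))
cv2.imwrite('pics/w3.png',np.hstack([a,b]))
E
```

```text
[0.59709338 0.12879792 0.29508545] [0.00113459 0.70708222 0.70712909 0.00137732] [-0.16693815 -0.59400356 -1.07660446] [-0.01399245 -0.00732599  0.01652899] 0.017337362617198246
```

View pics/w3.png

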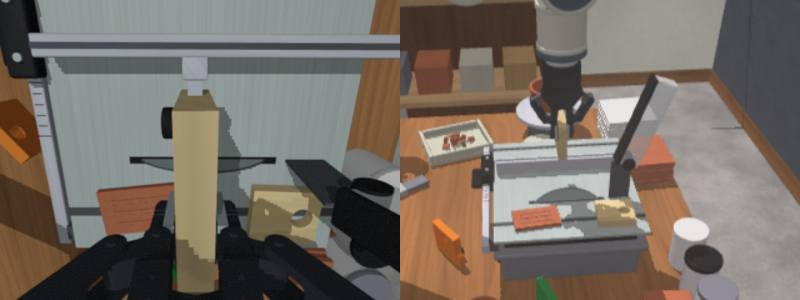

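```bash
python3 - <<'E'
from h import *
d=pickle.load(open('caps0.pkl','rb')); T,S=d['top'],d['side']
B=lambda x,y:np.array([375+(x-400)/3.3333,160+y/3.3333]); D=lambda x,y:np.array([175+(x-400)/2.5,290+(y-300)/2.5])
c,s=np.cos(np.radians(10)),np.sin(np.radians(10)); f=lambda X,L:(X,-.046+L*c,L*s)
def model(p):
    R=np.array([[np.cos(p[2]),-np.sin(p[2])],[np.sin(p[2]),np.cos(p[2])]])
    W=lambda q,z:np.r_[p[:2]+R@np.array(q[:2]),z]
    pk=lambda x,L:W(f(x,L),p[3]+L*s)
    return W,pk
obs=lambda p:(lambda W,pk:[(T,B(536,90),pk(.06,.114)),(S,D(688,341),pk(.06,.114)),(T,B(503,247),pk(-.06,.114)),(S,D(545,324),pk(-.06,.114)),(T,B(675,126),pk(.06,0)),
 (T,B(716,32),W((.13,-.046),.205)),(T,B(742,30),W((.13,-.064),.205)),(T,B(475,28),W((.13,.085),.02))])(*model(p))
fun=lambda p:np.concatenate([proj(C,[P])[0]-u for C,u,P in obs(p)])
r=least_squares(fun,[.5,-.35,-.23,.16],loss='soft_l1'); W,pk=model(r.x)
print(r.x.round(4),np.degrees(r.x[2]),r.fun.round(1)); print('root',pk(.06,0),'tip',pk(.06,.11))
# fence edge recheck
w,sd=pickle.load(open('w3.pkl','rb'))
for x in (60,340):
    col=cv2.cvtColor(w['color'],6)[60:100,int(x*1.4)].astype(int); i=60+np.argmin(np.diff(col)); print(x,i,unproj(w,(x*1.4,i),.186).round(4))
w2,_=pickle.load(open('w2.pkl','rb'))
for x in (150,450):
    col=cv2.cvtColor(w2['color'],6)[60:100,x].astype(int); i=60+np.argmin(np.diff(col)); print('before',i,unproj(w2,(x,i),.186).round(4))
E
```

```text
[ 0.4996 -0.3383 -0.2457  0.1609] -14.07485257527602 [ 0.1 -0.8 -1.3  0.  -0.4 -0.2 -1.3  0.  -0.1 -0.1  0.5 -1.7 -0.1  0.6
  0.1 -1.1]
root [ 0.54661721 -0.3974891   0.16093431] tip [ 0.57296163 -0.29241241  0.18003561]
60 78 [0.4765 0.2159 0.186 ]
340 60 [0.7252 0.2267 0.186 ]
before 78 [0.5153 0.2156 0.186 ]
before 61 [0.7083 0.2271 0.186 ]
```

Free peg: root (0.547,-0.397,0.161), tip (0.573,-0.292,0.180). The fence edge reads the same before and after the lift, 0.2156 against 0.2159. I'm carrying the gauge over.

>>> play_rows(series=[{"delta_pos": [-0.08, -0.01, 0], "spin": 0.12}, {"delta_pos": [-0.19, -0.03, 0], "spin": 0.24}, {"delta_pos": [-0.31, -0.05, 0], "spin": 0.36}, {"delta_pos": [-0.43, -0.06, 0], "spin": 0.48}, {"delta_pos": [-0.55, -0.08, 0], "spin": 0.6}, {"delta_pos": [-0.67, -0.09, 0], "spin": 0.72}, {"delta_pos": [-0.79, -0.1, 0], "spin": 0.84}, {"delta_pos": [-0.9, -0.12, 0], "spin": 0.95}, {"delta_pos": [-1, -0.128, 0], "spin": 1}, {"delta_pos": [-1, -0.128, 0], "spin": 1}])

```text
time_s: 11.07
tool_pos: [0.5569, -0.1761, 0.2909]
ee_rot: [0.0, 0.861, 0.508, -0.001]
ft_force: [-0.5, 0.1, -1.3]
opening: 0.0174
grip_force: 42.1
```

>>> play_rows(series=[{"delta_pos": [-0.05, 0.03, 0], "spin": 0.2}, {"delta_pos": [-0.1, 0.06, 0], "spin": 0.4}, {"delta_pos": [-0.16, 0.09, 0], "spin": 0.6}, {"delta_pos": [-0.211, 0.115, 0], "spin": 0.8}, {"delta_pos": [-0.211, 0.115, 0], "spin": 1}, {"delta_pos": [-0.211, 0.115, 0], "spin": 1}])

```text
time_s: 11.57
tool_pos: [0.5574, -0.2439, 0.2908]
ee_rot: [-0.001, 0.96, 0.279, -0.001]
ft_force: [-1.6, 0.6, -1.1]
opening: 0.0176
grip_force: 42.2
```

>>> play_rows(series=[{"delta_pos": [0, 0, 0], "spin": 0.2}, {"delta_pos": [0, 0, 0], "spin": 0.4}, {"delta_pos": [0, 0, 0], "spin": 0.6}, {"delta_pos": [0, 0, 0], "spin": 0.8}, {"delta_pos": [0, 0, 0], "spin": 1}, {"delta_pos": [0, 0, 0], "spin": 1}])

```text
time_s: 12.07
tool_pos: [0.5576, -0.2425, 0.2914]
ee_rot: [-0.0, 0.999, 0.035, -0.0]
ft_force: [-0.1, -0.4, -1.7]
opening: 0.0173
grip_force: 42.2
```

>>> play_rows(series=[{"delta_pos": [0, 0, 0], "spin": 0.2}, {"delta_pos": [0, 0, 0], "spin": 0.4}, {"delta_pos": [0, 0, 0], "spin": 0.634}, {"delta_pos": [0, 0, 0], "spin": 0.634}, {"delta_pos": [0, 0, 0], "spin": 0.634}])

```text
time_s: 12.48
tool_pos: [0.5577, -0.2429, 0.2917]
ee_rot: [-0.0, 0.993, -0.119, -0.0]
ft_force: [0.1, 0.9, -2.2]
opening: 0.0177
grip_force: 42.2
```

>>> play_rows(series=[{"delta_pos": [0.002, 0, 0.1], "spin": 0}, {"delta_pos": [0.002, 0, 0.2], "spin": 0}, {"delta_pos": [0.002, 0, 0.3], "spin": 0}, {"delta_pos": [0.002, 0, 0.38], "spin": 0}, {"delta_pos": [0.002, 0, 0.418], "spin": 0}, {"delta_pos": [0.002, 0, 0.418], "spin": 0}])

```text
time_s: 12.98
tool_pos: [0.5572, -0.2427, 0.1642]
ee_rot: [-0.001, 0.993, -0.121, -0.002]
ft_force: [-1.0, 0.3, -1.9]
opening: 0.017
grip_force: 42.2
```

```bash
python3 - <<'E'
from bench import r, eyes
import cv2,pickle,numpy as np
s=r.read_state(); print(s['tool_pos'],s['ee_rot'],s['ft_force'])
c={n:eyes.capture(n) for n in('top','side','wrist')};pickle.dump(c,open('c4.pkl','wb'))
a=cv2.resize(c['side']['color'][235:385,175:375],(400,300),interpolation=cv2.INTER_CUBIC);b=cv2.resize(c['top']['color'][160:250,375:495],(400,300),interpolation=cv2.INTER_CUBIC)
w=cv2.resize(c['wrist']['color'],(400,300))
cv2.imwrite('pics/c4.png',np.vstack([np.hstack([a,b]),np.hstack([w,w*0])]))
E
```

```text
[ 0.55724383 -0.24274101  0.16424869] [-8.33374781e-04  9.92710713e-01 -1.20502036e-01 -2.00109082e-03] [-0.97086728  0.32222562 -1.86999142]
```

View pics/c4.png

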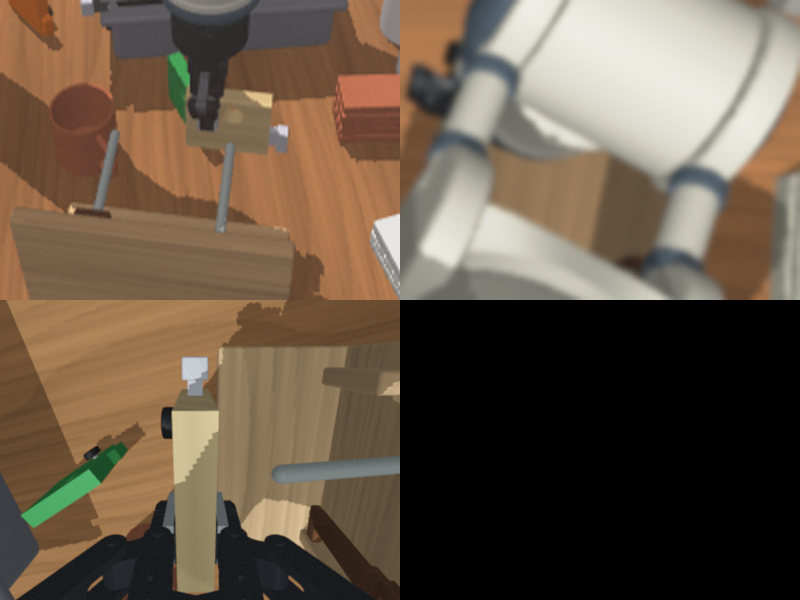

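The side view shows the gauge level at the peg, with its hole at about (234,117) and the peg tip at (231,146) in the tile. The wrist view shows the peg tip at (278,474). I'll check the alignment numerically.

```bash
python3 - <<'E'
from h import *
c=pickle.load(open('c4.pkl','rb')); d=pickle.load(open('caps0.pkl','rb')); S,Wc=c['side'],c['wrist']
sd=lambda x,y:np.array([175+x/2,235+y/2]); wr=lambda x,y:np.array([x*1.4,(y-300)*1.4])
B=lambda x,y:np.array([375+(x-400)/3.3333,160+y/3.3333])
print('tip apex S+W',tri([S,Wc],[sd(231,145),wr(273,474)]),'S+T+W',tri([S,d['top'],Wc],[sd(231,145),B(536,90),wr(273,474)]))
th=np.radians(-13.8); tx=np.array([np.cos(th),np.sin(th),0]); n=np.array([-np.sin(th),np.cos(th),0])
tcp=np.array([.5572,-.2427,.1642]); hole=tcp+.026*tx+[0,0,.0216]
def hitplane(C,uv,p0):
    R,t=C['extrinsics'][:3,:3],C['extrinsics'][:3,3]; o=-R.T@t; q=R.T@np.linalg.solve(C['mtx'],[*uv,1]); return o+q*((p0-o)@n)/(q@n)
print('hole pred',hole,'seen',hitplane(S,sd(234,117),hole-.009*n), 'top-edge z right corner',hitplane(S,sd(272,94),hole-.009*n),'left bottom',hitplane(S,sd(187,145),hole-.009*n))
print('pred px tip',proj(S,[[.5730,-.2924,.18]]),'corr',sd(231,146))
E
```

```text
tip apex S+W (array([ 0.5749588 , -0.29050901,  0.18150257]), np.float64(0.9997025353059144)) S+T+W (array([ 0.57433041, -0.29067974,  0.18032458]), np.float64(1.3056930942070153))
hole pred [ 0.58244949 -0.24890187  0.1858    ] seen [ 0.58427155 -0.25861692  0.18399017] top-edge z right corner [ 0.6208496  -0.26760136  0.22667125] left bottom [ 0.53509986 -0.2465392   0.12739751]
pred px tip [[288.65133807 308.18452504]] corr [290.5 308. ]
```

>>> play_rows(series=[{"delta_pos": [0.002, 0, -0.008], "spin": 0}, {"delta_pos": [0.002, 0.03, -0.003], "spin": 0}, {"delta_pos": [0.002, 0.06, 0.002], "spin": 0}, {"delta_pos": [0.002, 0.09, 0.008], "spin": 0}, {"delta_pos": [0.002, 0.12, 0.013], "spin": 0}, {"delta_pos": [0.002, 0.15, 0.018], "spin": 0}, {"delta_pos": [0.002, 0.18, 0.024], "spin": 0}, {"delta_pos": [0.002, 0.2, 0.027], "spin": 0}, {"delta_pos": [0.002, 0.2, 0.027], "spin": 0}])

```text
time_s: 13.88
tool_pos: [0.5439, -0.3033, 0.1581]
ee_rot: [0.0, 0.992, -0.123, -0.0]
ft_force: [0.0, -0.6, -1.5]
opening: 0.0176
grip_force: 42.2
```

```bash
python3 - <<'E'
from bench import r, eyes
import cv2,pickle,numpy as np
s=r.read_state(); print(s['tool_pos'],s['ee_rot'],s['ft_force'],s['moment'])
c={n:eyes.capture(n) for n in('side','wrist')};pickle.dump(c,open('c5.pkl','wb'))
a=cv2.resize(c['side']['color'][235:385,175:375],(400,300),interpolation=cv2.INTER_CUBIC)
w=cv2.resize(c['wrist']['color'],(400,300))
cv2.imwrite('pics/c5.png',np.hstack([a,w]))
E
```

```text
[ 0.54385736 -0.30327564  0.15811809] [ 3.28788401e-05  9.92359657e-01 -1.23378579e-01 -1.92687441e-04] [ 0.0019632  -0.56060014 -1.5159245 ] [-0.04036963  0.04610683 -0.02670101]
```

View pics/c5.png

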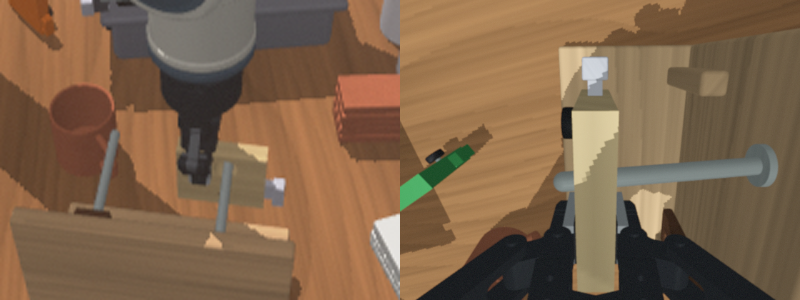

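The peg tip now shows on the near side of the gauge at (560,182), so it is through the hole with no contact force. I'll go on along the peg, then lower.

>>> play_rows(series=[{"delta_pos": [0, 0.03, 0.005], "spin": 0}, {"delta_pos": [0, 0.06, 0.011], "spin": 0}, {"delta_pos": [0, 0.09, 0.016], "spin": 0}, {"delta_pos": [0, 0.11, 0.02], "spin": 0}, {"delta_pos": [0, 0.125, 0.022], "spin": 0}, {"delta_pos": [0, 0.125, 0.022], "spin": 0}])

```text
time_s: 14.48
tool_pos: [0.5349, -0.3393, 0.1517]
ee_rot: [0.0, 0.992, -0.123, -0.0]
ft_force: [0.8, -0.9, -2.3]
opening: 0.0173
grip_force: 42.2
```

>>> play_rows(series=[{"delta_pos": [0, 0, 0.005], "spin": 0}, {"delta_pos": [0, 0, 0.01], "spin": 0}, {"delta_pos": [0, 0, 0.013], "spin": 0}, {"delta_pos": [0, 0, 0.013], "spin": 0}])

```text
time_s: 14.82
tool_pos: [0.5352, -0.3378, 0.1478]
ee_rot: [-0.0, 0.992, -0.123, -0.0]
ft_force: [-0.1, 0.5, -1.8]
opening: 0.0177
grip_force: 42.2
```

>>> play_rows(series=[{"delta_pos": [0, 0, 0.003], "spin": 0}, {"delta_pos": [0, 0, 0.005], "spin": 0}, {"delta_pos": [0, 0, 0.005], "spin": 0}])

```text
time_s: 15.07
tool_pos: [0.5352, -0.3381, 0.1464]
ee_rot: [-0.0, 0.992, -0.123, -0.0]
ft_force: [0.1, -0.3, -0.9]
opening: 0.0172
grip_force: 42.2
```

>>> play_rows(series=[{"delta_pos": [0, 0, 0.002], "spin": 0}, {"delta_pos": [0, 0, 0.0035], "spin": 0}, {"delta_pos": [0, 0, 0.0035], "spin": 0}])

```text
time_s: 15.32
tool_pos: [0.5352, -0.3382, 0.1454]
ee_rot: [-0.0, 0.992, -0.123, -0.0]
ft_force: [-0.4, -0.7, -0.6]
opening: 0.0174
grip_force: 42.2
```

>>> play_rows(series=[{"delta_pos": [0, 0, 0.002], "spin": 0}, {"delta_pos": [0, 0, 0.004], "spin": 0}, {"delta_pos": [0, 0, 0.004], "spin": 0}])

```text
time_s: 15.57
tool_pos: [0.5354, -0.3383, 0.1447]
ee_rot: [0.0, 0.992, -0.123, 0.0]
ft_force: [-1.4, 1.0, 4.9]
opening: 0.0177
grip_force: 43.2
```

The gauge rests on the peg (+5 N), so I'm releasing gently and lifting off.

>>> play_rows(series=[{"delta_pos": [0, 0, 0], "spin": 0}, {"delta_pos": [0, 0, 0], "spin": 0}, {"delta_pos": [0, 0, 0], "spin": 0}, {"delta_pos": [0, 0, 0], "spin": 0}, {"delta_pos": [0, 0, 0], "spin": 0}], claw=-0.2)

```text
time_s: 15.98
tool_pos: [0.5352, -0.3382, 0.1442]
ee_rot: [0.0, 0.992, -0.123, 0.0]
ft_force: [-0.2, 0.5, -0.2]
opening: 0.034
grip_force: 0.0
```

>>> play_rows(series=[{"delta_pos": [0, 0, -0.02], "spin": 0}, {"delta_pos": [0, 0, -0.05], "spin": 0}, {"delta_pos": [0, 0, -0.09], "spin": 0}, {"delta_pos": [0, 0, -0.14], "spin": 0}, {"delta_pos": [0, 0, -0.2], "spin": 0}, {"delta_pos": [0, 0, -0.26], "spin": 0}, {"delta_pos": [0, 0, -0.35], "spin": 0}, {"delta_pos": [0, 0, -0.45], "spin": 0}, {"delta_pos": [0, 0, -0.55], "spin": 0}])

```text
time_s: 16.73
tool_pos: [0.5349, -0.338, 0.3116]
ee_rot: [0.0, 0.992, -0.123, 0.0]
ft_force: [0.4, -0.2, 0.9]
opening: 0.0342
grip_force: 0.0
```

>>> play_rows(series=[{"delta_pos": [-0.14, -0.1, 0], "spin": 0}, {"delta_pos": [-0.28, -0.2, 0], "spin": 0}, {"delta_pos": [-0.42, -0.3, 0], "spin": 0}, {"delta_pos": [-0.5, -0.4, 0], "spin": 0}, {"delta_pos": [-0.5, -0.5, 0], "spin": 0}, {"delta_pos": [-0.5, -0.5, 0], "spin": 0}, {"delta_pos": [-0.5, -0.5, 0], "spin": 0}, {"delta_pos": [-0.5, -0.5, 0], "spin": 0}])

```text
time_s: 17.4
tool_pos: [0.4267, -0.1561, 0.3103]
ee_rot: [0.0, 0.993, -0.122, 0.001]
ft_force: [-0.0, -1.3, 0.3]
opening: 0.0342
grip_force: 0.0
```

```bash
python3 - <<'E'
from bench import r, eyes
import cv2,numpy as np
s=r.read_state(); print(s['tool_pos'],s['ft_force'],s['time_s'])
S=eyes.capture('side')['color'];T=eyes.capture('top')['color']
a=cv2.resize(S,(400,300));b=cv2.resize(S[235:385,175:375],(400,300),interpolation=cv2.INTER_CUBIC)
c=cv2.resize(T[100:220,150:310],(400,300),interpolation=cv2.INTER_CUBIC);e=cv2.resize(T[160:280,365:525],(400,300),interpolation=cv2.INTER_CUBIC)
cv2.imwrite('pics/end.png',np.vstack([np.hstack([a,b]),np.hstack([c,e])]))
E
```

```text
[ 0.42666809 -0.15608763  0.31028476] [-0.03200716 -1.32881959  0.3137416 ] 17.4
```

View pics/end.png

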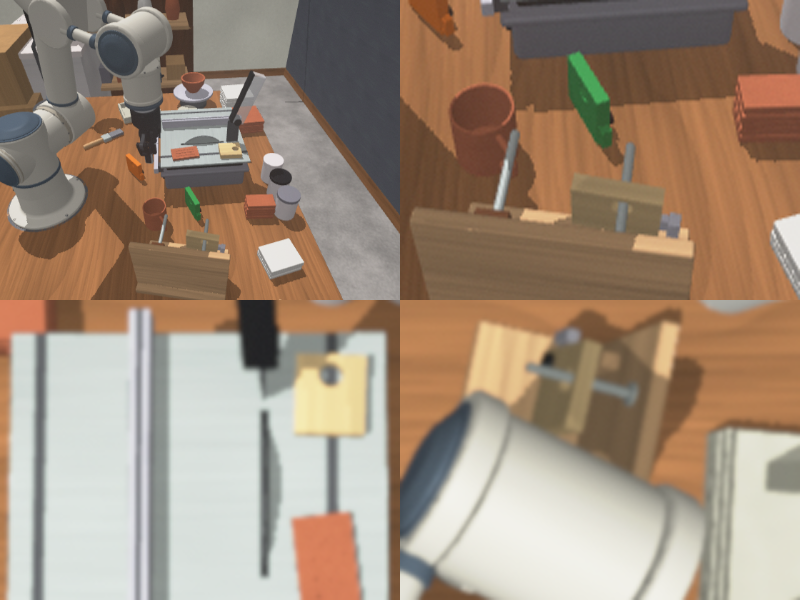

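The gauge hangs on the free peg (side tile about (620,200), top tile about (580,380)). The fence is straight at its new setting, nothing else has moved, and the arm is clear. I'm handing in.

```bash
python3 -c "
from bench import r
print(r.finish_job())"
```

```text
the job is handed in; nothing more can be done
None
```

The job is handed in at about 17.5 s of the 61 s allowed: the fence is set to the gauge with a nip of about 4 N, the gauge hangs on the free peg, and the fence edge measured the same before and after the lift (within 0.3 mm).

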